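# Start the yellow drying programme

### The job

First take the yellow-robed figurine out of the carton and gently stand it upright, wholly on the round metal plate of the grey drying station. Then turn the station's selector from its white off tick so that its pointer clicks into place at the yellow dot. Leave the other figurines standing where they are in the carton and do not knock over the paint jars.

Things in the scene. Friction and masses are not known exactly. Their poses are not given: they have to be found in the camera images.
- fig_yellow: The target: a plaster figurine with a yellow robe and cream head, 110 mm tall, about 0.11 kg, round in plan: foot 38 mm across, a straight cylindrical body 28 mm across between 40 and 84 mm above its underside (grip here), head 19 mm across above. Stands upright in the carton. Origin: centre of its underside, z up.
- fig_blue: A 110 mm tall blue-robed figurine, same shape as fig_yellow, standing in the carton; to be left standing there. Origin: centre of its underside.
- fig_white: A 110 mm tall unpainted cream figurine, same shape as fig_yellow, standing in the carton; to be left standing there. Origin: centre of its underside.
- fig_red: A 110 mm tall red-robed figurine, same shape as fig_yellow, standing in the carton; to be left standing there. Origin: centre of its underside.
- carton: Fixed open yellow carton, 230 (its x) x 195 (its y) x 50 mm high, walls and floor 5 mm, holding the four figurines upright in a loose two-by-two grid of about 110 x 90 mm (its x, y). Origin: centre of its underside.
- station: Fixed grey drying station, a box 150 (its x) x 370 (its y) x 65 mm high with a round plate on the left half of its top (+y) and a black dial face with the selector on the right half (-y). Origin: centre of its underside.
- plate (a point): Centre of the top of the round aluminium plate, 110 mm across, 5 mm above the station's top (70 mm above the table).
- selector (a joint): Angle of the selector, rad: 0 at the white off tick (pointer along the station's +x, away from the robot), positive anticlockwise seen from above. It clicks into detents every 0.698 (40 degrees): -1.396, -0.698, 0, 0.698, 1.396; stops at +-1.57. Starts at off. Let go, it settles into the nearest detent; about 0.1 N m takes it past a click.
- selector_axis (a point): On the selector's turning axis (vertical), at the top face of its pointer bar, 107 mm above the table. The white bar is 14 mm wide and 30 mm tall (77 to 107 mm above the table), reaches 47 mm from the axis at its rounded pointing end and 18 mm at the back, and has a red line on the pointing half; below it a round grey hub of 44 mm diameter. Site x axis runs along the pointer.
- selector_aim (a point): The point on the dial face that the pointer indicates: 62 mm from the axis straight ahead of the pointer, at the stickers' radius.
- dot_yellow: Yellow round sticker, 18 mm across, flat on the dial face, 62 mm from the selector's axis. Origin: its centre. The four stickers sit at the selector's four positions either side of off, in an order that changes.
- dot_red: Red round sticker, 18 mm across, flat on the dial face, 62 mm from the selector's axis. Origin: its centre. The four stickers sit at the selector's four positions either side of off, in an order that changes.
- dot_blue: Blue round sticker, 18 mm across, flat on the dial face, 62 mm from the selector's axis. Origin: its centre. The four stickers sit at the selector's four positions either side of off, in an order that changes.
- dot_green: Green round sticker, 18 mm across, flat on the dial face, 62 mm from the selector's axis. Origin: its centre. The four stickers sit at the selector's four positions either side of off, in an order that changes.
- paint_jar: Closed jar of cream paint, 64 mm across, 85 mm tall, standing on the table. Origin: centre of its underside.
- small_jar: Small closed jar of pink paint, 44 mm across, 45 mm tall, standing on the table. Origin: centre of its underside.
There are look-alikes about, which are no part of the job. Leave any turquoise look-alike of the fig_yellow alone. There is more than one size of the fig_white; the job needs the larger.

How it is judged:
On the way, in this order (a step that is already met when the one before it is completed fails the run):
1. the yellow figurine stands released and upright, wholly on the round plate, with the selector not yet at the yellow dot (horizontal distance between fig_yellow and plate below 0.036 m and z of fig_yellow in the frame of plate between -0.004 and 0.004 m and angle between fig_yellow's own z axis and vertical below 0.12 rad and contact force between the fingers and fig_yellow below 0.1 N and linear speed of fig_yellow below 0.02 m/s and not (horizontal distance between selector_aim and dot_yellow below 0.009 m)), for 0.2 s.
2. the selector rests with its pointer at the yellow dot (horizontal distance between selector_aim and dot_yellow below 0.009 m and velocity of joint selector between -0.1 and 0.1 rad/s), for 0.2 s.
At the end, for the whole second after the job is handed in: Yellow figurine released, at rest, upright (7 deg) on the plate, within 36 mm of its centre; selector at rest, its aim point within 9 mm (8 deg) of the yellow dot's centre; other figurines upright (11 deg), within 50 mm of their starts; both jars upright (11 deg) (all of step 2 and horizontal distance between fig_yellow and plate below 0.036 m and z of fig_yellow in the frame of plate between -0.004 and 0.004 m and angle between fig_yellow's own z axis and vertical below 0.12 rad and contact force between the fingers and fig_yellow below 0.1 N and linear speed of fig_yellow below 0.02 m/s and angle between each of fig_blue, fig_white, fig_red, paint_jar, small_jar's own z axis and vertical below 0.2 rad and distance of each of fig_blue, fig_white, fig_red from where it was at the start of the episode below 0.05 m); the robot touches nothing.
It fails at once if the yellow figurine is dropped: it falls faster than 0.6 m/s with the fingers off it (linear speed of fig_yellow above 0.6 m/s and contact force between the fingers and fig_yellow below 0.1 N).
It fails at once if the yellow figurine is tipped over (more than 60 degrees) (angle between fig_yellow's own z axis and vertical above 1.05 rad).
It also fails if it takes over 45 s, if anything falls off the work surface, if the arm or the gripper's body presses on something with over 40 N, if the wrist force passes 120 N, or if a joint passes its speed limit or range.

### The arm

A 7-joint arm with a two-finger parallel gripper is mounted at the origin on the work surface. World frame = base frame: x ahead of the robot, y to its left, z up, the work surface at z = 0. Lengths are in m, angles in rad, forces in N, time in s.
With the tool pointing down it reaches from about 0.4 to 0.85 m from the base axis. Payload 10.4 kg.
Tool frame: the origin (TCP) lies on the mounting face of the last link; the fingertips stand 182 mm ahead of it and the grasp point (between the pads) lies 164 mm ahead of it; z points along the fingers, y is the direction in which the jaws open and shut (so a half turn about z gives the same grasp; the last joint's range is limited). The gripper opens to 87 mm and grips with 3 to 60 N. Pads are 19 mm wide; open, the fingers measure 117 mm over their backs; the gripper's body (75 mm by 190 mm) begins 51 mm behind the grasp point.
Start: joints at [-1.225, 0.332, -0.065, 1.46, 0.022, 1.35, -0.088], TCP at [0.225, 0.583, 0.405] pointing down, gripper open.
Joint ranges: [-2.6, 2.6], [-0.5, 2.12], [-1.47, 1.34], [0.16, 2.42], [-1.27, 4.41], [0.06, 2.06], [-2.6, 2.6]. Speed limits (rad/s): [2.22, 2.22, 2.79, 2.79, 3.14, 3.14, 3.14].

### API

Orientations are given as a unit quaternion [x, y, z, w].
In Python, from bench import env gives the robot as it stands. Calls block until the motion is done:
- env.move_pose(position, orientation): joint-space move of the TCP to a pose.
- env.move_l(position, velocity=0.15, rotation=None): straight line of the TCP; rotation=None keeps the orientation; velocity is the mean speed in m/s.
- env.movej(angles): joint-space move.
- env.move_gripper(opening, f_grip=None): opening from 0.0 (shut) to 1.0 (fully open); f_grip is the grip in N (None keeps the last); returns when the fingers have stopped.
- env.sleep(seconds).
- env.ik(position, orientation): joint angles nearest the present ones, or None.
- env.get_obs(): the state.
- env.read_camera(name): name is "side" or "top"; returns (picture, depth): 480x640x3 uint8, blue, green, red; 480x640 float32, m along the optical axis (not along the pixel's ray), 0 where there is no reading.
- env.camera_model(name): a dict with "camera_matrix" (3x3 intrinsics, pixels), "rvec" (rotation vector, rad) and "tvec" (3), from world to camera coordinates, as OpenCV has them. Camera axes: x right, y down, z forward; pixel columns grow to the right and rows downward; lengths in m; the calibration is good to about 2 mm. A picture is of the moment at which its call begins. camera_model takes no time and is no camera call.
A pose or a line that the arm cannot do raises env.PlanningError and nothing moves.
- env.close_job(): hands the job in, once; it reports no verdict.
The state is a dict: "clock": time; "qpos": joint angles; "joint_vel": joint speeds; "joint_torque": joint torques, N m; "ee_pos": TCP position; "orientation": TCP orientation; "wrist_force": force on the tool from outside, world axes, zero at the start; "wrist_torque": the same for the moment, N m; "grip_width": opening from 0.0 (shut) to 1.0 (fully open).
Only numpy, scipy, OpenCV 4.12 (cv2) and the standard library are available. Lean on these libraries where they do the work, as an engineer would, in place of code of your own. Each camera call takes 0.05 s, during which the arm holds its last target. There are 200 camera calls.

## Working session

There is one attempt and no reset: what is moved stays moved. The work goes in short steps, each a Python script; the robot and the scene stay as the last script left them, time stands still between calls to the robot, and variables do not carry over. Pictures are saved under pics/ and viewed, about 8 in all and at most 12, crops included, and the job is handed in when it is done.

```bash
ls; mkdir -p pics; python3 - <<'E'
from bench import env
import cv2,numpy as np
for n in("top","side"):
    p,d=env.read_camera(n); cv2.imwrite(f"pics/{n}0.png",p); np.save(f"{n}0.npy",d)
    m=env.camera_model(n); R=cv2.Rodrigues(np.array(m["rvec"],float))[0]; print(n,m["camera_matrix"],(-R.T@np.array(m["tvec"]).ravel()).round(3),R.round(2).tolist())
o=env.get_obs(); print(o)
E
```

```text
pics
top [[444.82515098   0.         320.36813296]
 [  0.         444.82515098 238.35395119]
 [  0.           0.           1.        ]] [0.486 0.014 0.968] [[0.02, -1.0, -0.0], [-0.99, -0.02, -0.13], [0.13, 0.01, -0.99]]
side [[573.77041518   0.         311.38739934]
 [  0.         573.77041518 232.46460829]
 [  0.           0.           1.        ]] [ 0.091 -0.718  0.728] [[0.81, -0.58, 0.01], [-0.33, -0.48, -0.81], [0.47, 0.66, -0.59]]
{'clock': 0.1, 'qpos': array([-1.22459819,  0.3327921 , -0.06465087,  1.46088345,  0.02163449,
        1.34991458, -0.08850937]), 'joint_vel': array([-0.00052674, -0.0030106 ,  0.00116268, -0.00121451, -0.00085567,
        0.00104635,  0.00062565]), 'joint_torque': array([ 1.28244723e-03, -6.24548149e+01,  2.42630969e-02, -3.90715671e+01,
       -6.14290335e-02,  3.66709905e-02,  4.65778839e-05]), 'ee_pos': array([0.22528815, 0.5828492 , 0.40403112]), 'orientation': array([ 1.83369778e-01,  9.83043794e-01, -6.47764893e-04, -6.46281738e-05]), 'wrist_force': array([ 0.23466407, -0.75201132, -0.38411873]), 'wrist_torque': array([-0.00494564,  0.00274772,  0.02092691]), 'grip_width': 0.9985644487092652}
```

View pics/top0.png

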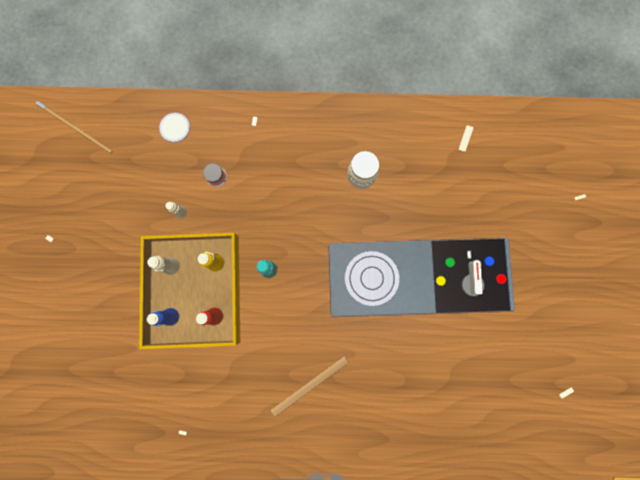

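View pics/side0.png

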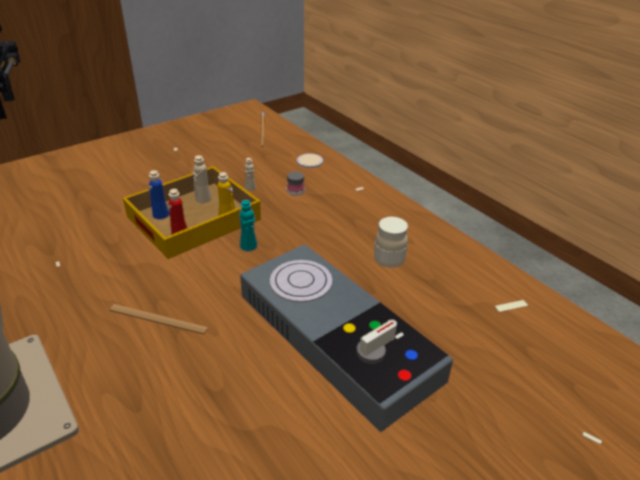

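The top view shows the carton at left with the yellow figurine's head at about (204,258). The plate is near (372,278) and the selector axis near (474,285), with its pointer up (+x). The yellow dot at (441,281) is two clicks anticlockwise, which is about +1.396. The side view agrees.

```bash
cat > h.py <<'E'
import cv2,numpy as np
from bench import env
from scipy.spatial.transform import Rotation as Ro
def cam(n):
    m=env.camera_model(n); return np.array(m["camera_matrix"]),cv2.Rodrigues(np.array(m["rvec"],float))[0],np.array(m["tvec"],float).ravel()
def ray(n,uv,z):
    K,R,t=cam(n); c=-R.T@t; d=R.T@np.linalg.solve(K,[*uv,1]); return c+d*(z-c[2])/d[2]
def cloud(n,d):
    K,R,t=cam(n); v,u=np.mgrid[:480,:640]; p=np.stack([(u-K[0,2])/K[0,0]*d,(v-K[1,2])/K[1,1]*d,d],-1)
    return (p-t)@R
def blobs(p,lo,hi,amin=12):
    m=cv2.inRange(cv2.cvtColor(p,cv2.COLOR_BGR2HSV),lo,hi); n,l,s,c=cv2.connectedComponentsWithStats(m)
    return [(c[i],s[i,4],s[i,:4]) for i in range(1,n) if s[i,4]>=amin]
def quat(jaw): # tool down, jaw (tool y) at world angle jaw
    y=np.array([np.cos(jaw),np.sin(jaw),0]); z=np.array([0,0,-1.]); return Ro.from_matrix(np.stack([np.cross(y,z),y,z],1)).as_quat()
E
cat > m.py <<'E'
from h import *
C={"yellow":((20,130,100),(35,255,255)),"green":((50,100,60),(75,255,255)),"blue":((105,120,80),(130,255,255)),"red":((0,190,120),(5,255,255))}
for n in("top","side"):
    p=cv2.imread(f"pics/{n}0.png"); d=np.load(n+"0.npy"); P=cloud(n,d)
    for k,(lo,hi) in C.items():
        for c,a,b in blobs(p,lo,hi):
            print(n,k,c.round(1),a,b, "z65",ray(n,c,.066)[:2].round(4))
    # high points of the yellow and other figurines
    m=((P[...,2]>.085)&(P[...,2]<.13)&(d>0)).astype(np.uint8)
    N,l,s,c=cv2.connectedComponentsWithStats(m)
    for i in range(1,N):
        if s[i,4]>15: q=P[l==i]; print(n,"high",c[i].round(0),s[i,4],np.median(q,0).round(4),q.min(0).round(3),q.max(0).round(3))
    # plate
    m=((P[...,2]>.055)&(P[...,2]<.08)).astype(np.uint8); N,l,s,c=cv2.connectedComponentsWithStats(m); i=1+s[1:,4].argmax()
    q=P[l==i]; r=cv2.minAreaRect((q[:,:2]*1000).astype(np.float32)); print(n,"station",r,np.median(q[:,2]))
    h=cv2.cvtColor(p,cv2.COLOR_BGR2HSV); m=((l==i)&(h[...,1]<60)&(h[...,2]>140)).astype(np.uint8); m=cv2.morphologyEx(m,cv2.MORPH_CLOSE,np.ones((9,9)))
    cs=max(cv2.findContours(m,0,2)[0],key=cv2.contourArea)
    w=np.array([ray(n,x,.07)[:2] for x in cs[:,0]],np.float32); print(n,"plate",cv2.minEnclosingCircle(w), w.shape)
E
python3 m.py; python3 -c "
import cv2
p=cv2.imread('pics/top0.png');a=cv2.resize(p[225:355,135:240],None,fx=4,fy=4,interpolation=2);b=cv2.resize(p[225:325,425:520],None,fx=4,fy=4,interpolation=2)
import numpy as np
b=cv2.copyMakeBorder(b,0,a.shape[0]-b.shape[0],0,0,0)
cv2.imwrite('pics/crop.png',np.hstack([a,b])[:, :800])"
```

```text
top yellow [195.3 291. ] 1777 [139 233 101 116] z65 [0.4918 0.2702]
top yellow [214.  262.4] 263 [199 253  25  19] z65 [0.5505 0.2358]
top yellow [440.5 280.4] 87 [436 276  10  10] z65 [ 0.5247 -0.2238]
top yellow [625.9 478.5] 48 [614 478  26   2] z65 [ 0.1569 -0.5721]
top green [449.6 261.9] 83 [445 257  10  11] z65 [ 0.5627 -0.2426]
top blue [489.  260.7] 92 [484 256  11  11] z65 [ 0.567  -0.3224]
top blue [166.1 316.2] 205 [154 309  24  16] z65 [0.4404 0.3257]
top red [500.8 278.5] 76 [496 274  10  10] z65 [ 0.5315 -0.3453]
top red [210.5 314. ] 80 [204 308  16  16] z65 [0.4469 0.237 ]
top high [360. 169.] 31 [ 0.7449 -0.057   0.086 ] [ 0.736 -0.067  0.085] [ 0.76  -0.049  0.088]
top high [354. 169.] 17 [ 0.7467 -0.0448  0.0856] [ 0.742 -0.051  0.085] [ 0.755 -0.041  0.088]
top high [205. 259.] 163 [0.5531 0.2436 0.1071] [0.541 0.234 0.085] [0.567 0.258 0.118]
top high [156. 263.] 182 [0.5449 0.339  0.1049] [0.533 0.33  0.085] [0.559 0.354 0.116]
top high [263. 267.] 136 [0.5425 0.1303 0.103 ] [0.53  0.119 0.085] [0.556 0.145 0.112]
top high [476. 277.] 339 [ 0.5312 -0.2812  0.10
[... 1744 characters left out ...]
 0.118]
side high [174. 199.] 192 [0.4384 0.2382 0.0975] [0.426 0.229 0.085] [0.454 0.254 0.118]
side high [246. 208.] 161 [0.5407 0.128  0.0983] [0.53  0.119 0.085] [0.556 0.142 0.112]
side high [393. 225.] 166 [ 0.7544 -0.0688  0.0857] [ 0.73  -0.094  0.085] [ 0.782 -0.04   0.088]
side high [378. 336.] 609 [ 0.5276 -0.2885  0.1043] [ 0.499 -0.293  0.085] [ 0.565 -0.276  0.11 ]
side high [  6. 366.] 500 [ 0.0618 -0.0396  0.1044] [ 0.044 -0.06   0.085] [ 0.074 -0.002  0.13 ]
side station ((531.9864501953125, -182.8859100341797), (151.91561889648438, 373.1152038574219), 3.1672067642211914) 0.06529504649453972
side plate ((0.5274480581283569, -0.08289791643619537), 0.05554001405835152) (77, 2)
```

View pics/crop.png

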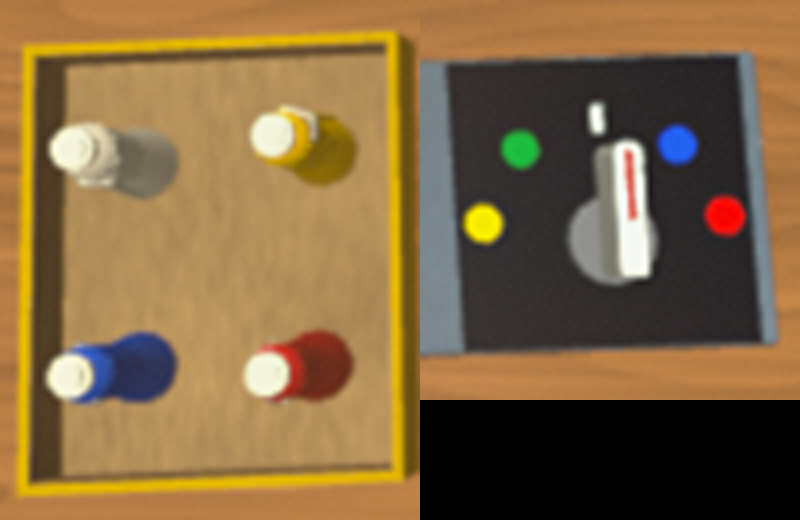

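```bash
python3 - <<'E'
from h import *
print("head ray",ray("top",(203,258.5),.112).round(4))
q0=env.get_obs()["qpos"]
for nm,p,js in [("fig",(.553,.2445,.239),(0,180)),("plate",(.5268,-.0835,.304),(0,180)),("sel",(.518,-.284,.267),(93.1,173.1,-86.9,-6.9))]:
    for j in js:
        q=env.ik(list(p),quat(np.radians(j)).tolist()); print(nm,j,None if q is None else np.round(q,2))
E
```

```text
head ray [0.5542 0.2461 0.112 ]
fig 0 [-0.78  0.44  0.36  1.71 -0.18  1.02 -0.36]
fig 180 [ 0.38  0.82 -1.25  1.65  0.81  1.28  2.12]
plate 0 [-0.61  0.26  0.78  1.86 -0.21  1.1   0.25]
plate 180 [-0.97  0.54  1.34  1.87 -0.57  1.19 -2.58]
sel 93.1 [-0.37  0.59  1.06  1.75 -0.56  1.14  2.49]
sel 173.1 [-0.43  0.66  1.16  1.76 -0.66  1.17 -2.33]
sel -86.9 [-0.4   0.62  1.11  1.76 -0.61  1.15 -0.62]
sel -6.9 [-0.4   0.62  1.11  1.76 -0.61  1.15  0.77]
```

```bash
python3 - <<'E'
from h import *
q=quat(0).tolist()
env.move_gripper(.7,12)
env.move_pose([.5535,.245,.40],q); print(env.get_obs()["clock"])
env.move_l([.5535,.245,.239],.12)
env.move_gripper(0,12)
o=env.get_obs(); print(o["clock"],o["grip_width"]*87,o["wrist_force"])
env.move_l([.5535,.245,.40],.12)
o=env.get_obs(); print(o["clock"],o["grip_width"]*87,o["wrist_force"])
p,d=env.read_camera("side"); cv2.imwrite("pics/lift.png",p)
E
```

```text
2.575
4.7333 27.73156508643873 [ 0.50475716 -0.02144046 -0.91015135]
6.225 27.269189592090544 [ 0.2253791   0.46232383 -1.74115649]
```

View pics/lift.png

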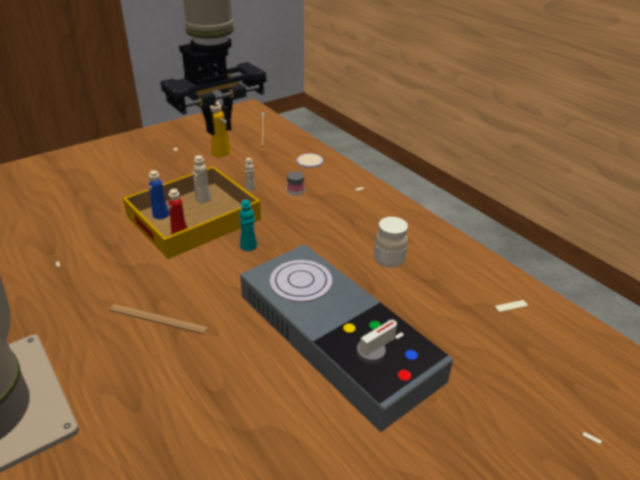

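The figurine hangs upright in the fingers at about (220,130), and the other three are undisturbed. Next I carry it to the plate.

```bash
python3 - <<'E'
from h import *
x,y=.5268,-.0835
env.move_l([x,y,.40],.2)
env.move_l([x,y,.312],.08)
env.sleep(.2); f0=env.get_obs()["wrist_force"][2]; z=.309
while z>.299:
    env.move_l([x,y,z],.02); f=env.get_obs()["wrist_force"][2]-f0; print(round(z,4),f.round(2))
    if f>1.5: break
    z-=.001
env.sleep(.2)
o=env.get_obs(); print(o["clock"],o["ee_pos"],o["grip_width"]*87)
env.move_gripper(.45); env.sleep(.2)
p,d=env.read_camera("side"); cv2.imwrite("pics/place.png",p[100:400,150:550]); print(env.get_obs()["clock"])
E
```

```text
0.309 -0.12
0.308 -0.18
0.307 -0.34
0.306 0.86
0.305 0.57
0.304 0.29
0.303 5.12
11.525 [ 0.52714451 -0.08354205  0.30357248] 27.46448590289794
12.325
```

View pics/place.png

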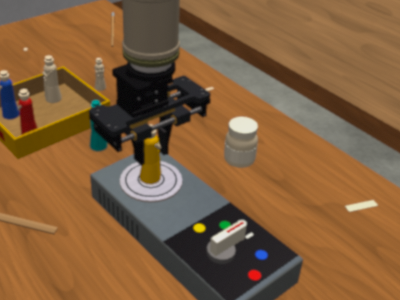

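The figurine stands upright near the plate centre with the fingers open. Next I retreat and turn the selector.

```bash
python3 - <<'E'
from h import *
env.move_gripper(.65)
env.move_l([.5268,-.0835,.42],.15)
env.sleep(.1)
p,d=env.read_camera("side"); P=cloud("side",d)
m=(P[...,2]>.08)&(P[...,2]<.2)&(np.hypot(P[...,0]-.527,P[...,1]+.0835)<.05); q=P[m]
print("fig",np.median(q,0).round(4),q.max(0).round(3),q.min(0).round(3),env.get_obs()["clock"])
J=np.radians(-86.9)
env.move_l([.518,-.284,.36],.2,rotation=quat(J).tolist())
env.move_l([.518,-.284,.267],.1)
env.move_gripper(0,15)
o=env.get_obs(); print(o["clock"],o["grip_width"]*87,o["wrist_force"],o["qpos"].round(2))
for a in (20,40,60,80):
    env.move_pose([.518,-.284,.267],quat(J+np.radians(a)).tolist())
    o=env.get_obs(); print(a,o["clock"],o["wrist_force"].round(1),o["wrist_torque"].round(2),o["ee_pos"].round(4))
env.sleep(.2); env.move_gripper(.6); env.move_l([.518,-.284,.40],.15)
env.sleep(.3); print(env.get_obs()["clock"])
for n in("top","side"):
    p,d=env.read_camera(n); cv2.imwrite(f"pics/{n}1.png",p); np.save(n+"1.npy",d)
E
```

```text
fig [ 0.5223 -0.0882  0.1276] [ 0.547 -0.068  0.182] [ 0.509 -0.1    0.08 ] 14.05
17.5833 13.71186974981203 [-0.03135012  1.10149896 -0.90786569] [-0.21  0.47  0.8   1.75 -0.38  1.08 -0.8 ]
20 17.9833 [-1.   1.2  1.3] [0.29 0.21 0.05] [ 0.518  -0.2839  0.267 ]
40 18.3833 [-1.3  2.1  1.8] [0.49 0.41 0.06] [ 0.518  -0.2839  0.267 ]
60 18.7917 [-3.   3.8  3.2] [0.77 0.69 0.02] [ 0.5179 -0.2839  0.2669]
80 19.2 [-4.1  4.1  4.5] [0.87 0.81 0.05] [ 0.5178 -0.2838  0.2669]
21.65
```

View pics/side1.png

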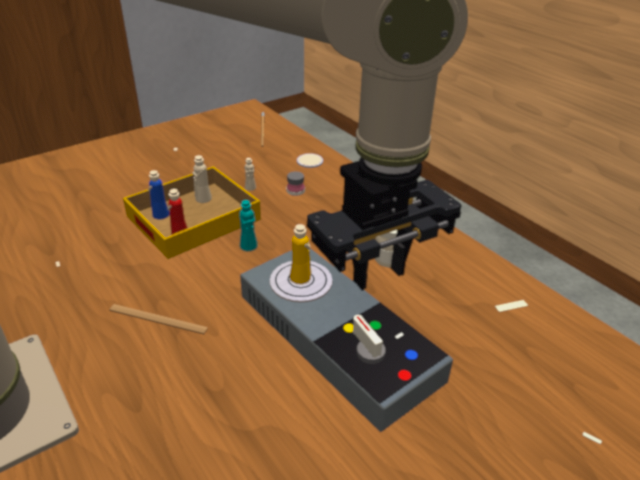

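The figurine stands at about (300,255) on the plate, and the pointer now runs towards the yellow dot at (349,328). I'll measure its angle.

```bash
python3 - <<'E'
from h import *
for n in("side","top"):
    for k in "01":
        P=cloud(n,np.load(n+k+".npy")); m=(P[...,2]>.1)&(P[...,2]<.112)&(np.hypot(P[...,0]-.518,P[...,1]+.284)<.055); q=P[m][:,:2]
        if len(q)<30: print(n,k,"few");continue
        v=np.linalg.svd(q-q.mean(0))[2][0]; v*=np.sign(v@(q.mean(0)-[.518,-.284])); print(n,k,len(q),q.mean(0).round(4),"angle rel. station",np.degrees(np.arctan2(v[1],v[0])).round(1)-3.1)
P=cloud("side",np.load("side1.npy")); c=P[(P[...,2]>.165)&(P[...,2]<.185)&(np.hypot(P[...,0]-.527,P[...,1]+.0835)<.05)]; print("head",c.mean(0))
E
```

```text
side 0 374 [ 0.5296 -0.2851] angle rel. station -0.5
side 1 366 [ 0.5179 -0.2726] angle rel. station 79.7
top 0 259 [ 0.531  -0.2835] angle rel. station -1.3
top 1 249 [ 0.5188 -0.2709] angle rel. station 79.4
head [ 0.52608815 -0.08264409  0.17483103]
```

```bash
python3 -c "
from bench import env
env.close_job()"
```

```text
the job is handed in; nothing more can be done
```

I stood the yellow figurine on the plate, then gripped the selector bar, turned it 80° anticlockwise to the yellow dot and let go. I handed the job in at about 22 s of the 45 s allowed.

**Figurine:** in the last pictures it stands upright and released, with its head about 1–2 mm from the measured plate centre.

**Selector:** the pointer measured 79.4° in the top view and 79.7° in the side view, against 80° for the yellow dot's detent.

**Other objects:** in the last side picture the other figurines stand where they were. The small jar is also upright. The gripper partly hid the paint jar there, but it was upright in the picture taken just after placing the figurine, and I made no contact near it.

No check failed or disagreed. The hand-in gave no verdict.

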